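Hold the tire canister open for the stock camera

ROBOT

A 6-joint arm with a two-finger parallel gripper is mounted at the origin on the work surface. World frame = base frame: x ahead of the robot, y to its left, z up, the work surface at z = 0. Lengths are in m, angles in rad, forces in N, time in s.
With the tool pointing down it reaches from about 0.325 to 0.9 m from the base axis. Payload 3.5 kg.
Tool frame: the origin (TCP) lies at the very end of the fingers, on their centre line; the grasp point (between the pads) lies 19 mm behind it (manip.grip_point_offset is the distance from the TCP to the grasp point, in m); z points along the fingers, y is the line along which they close (so a half turn about z gives the same grasp; the last joint's range is limited). The gripper opens to 85 mm and grips with 20 to 120 N. Pads are 22 mm wide; open, the fingers measure 114 mm over their backs; the gripper's body (76 mm by 85 mm) begins 54 mm behind the grasp point. The pads swing forward as they close: fully open they stand 13 mm farther back than shut.
Start: joints at [1.001, 0.276, -0.026, 1.268, 0, 1.467], TCP at [0.281, 0.558, 0.231] pointing down, gripper open.
Joint ranges: [-3.12, 3.12], [-0.85, 1.88], [-1.08, 1.24], [-1.95, 2.15], [-1.57, 1.53], [-3.14, 3.14]. Speed limits (rad/s): [2.57, 2.57, 3.14, 3.14, 3.14, 3.14].

INTERFACE

Orientations are given as a unit quaternion [w, x, y, z].
In Python, from cell import manip gives the robot as it stands.
- The arm moves only by the tool servo_tool, never from a script. Its argument "rows" is a list of rows, each an object with "travel": the shift along the tool's x, y, z as a fraction of full scale, a list of three; "turn": the turn, a rotation vector about the tool's x, y, z as a fraction of full scale, a list of three; "gripper": the opening, from 0 (shut) to 1 (fully open). A call has 1 to 10 rows; each row is the pose to reach, as a shift and turn from the pose commanded when the call began, along the tool's axes at that moment; what a row does not reach only later rows make up. Full scale, the value 1, is 750 mm for a shift and 2 rad for a turn. A row lasts 1/10 s, in which the tool goes at most 50 mm and 8.59 degrees, less where a joint would pass 70% of its speed; a pose out of reach is approached as far as the arm can. A call with a number of a shift or a turn outside -1 to 1 is refused whole. A call with a gripper value outside its range is refused whole. The fingers move at their own pace and stop on an object; "newtons" is the grip in N (left out, the last holds). Time passes only in rows, so rows that repeat a pose let the fingers close. It gives the time, the measured TCP pose, the force, the opening and the grip force at its end, in the units of the state.
- manip.read_state(): the state, without advancing time (a new reading comes with each control period).
- manip.capture(name): name is "side" or "top" or "wrist"; returns the picture (400x640x3 uint8, red, green, blue); there is no depth.
- manip.calibration(name): a dict with "fx", "fy", "cx", "cy" (pixels), "position" and "orientation" of the camera in the world. Camera axes: x right, y down, z forward; pixel columns grow to the right and rows downward; lengths in m; the calibration is good to about 2 mm. A picture is of the moment at which its call begins: read the wrist's pose just before it. calibration takes no time and is no camera call; for the wrist camera it gives the pose at the moment of the call.
- manip.finish_job(): hands the job in; it is judged then, once.
Trained networks look in the newest picture that a camera, given by its name, has taken for a name from the list of things; names that differ only in an ending like _2 or _b are one class to them, and where a whole thing is asked for, a point or a joint stands for the part that bears it (a point fixed in the world has none). Each returns a list of dicts, best first, with "confidence" (0 to 1); they miss things now and then, are a little off and sometimes report something else, mostly with a low value. They report only what shows in the picture. A call takes as long as a camera call.
- manip.recognise(label, camera): "at" ([column, row] in pixels, amid what is visible of it).
- manip.trace(label, camera): "region" (400x640 bool, what is visible of it) and "at" ([column, row] in pixels, amid what is visible of it).
- manip.mark_of(label, camera): "at" ([column, row] in pixels: a listed point, or the origin of a listed thing).
The state is a dict: "time_s": time; "joint_pos": joint angles; "joint_vel": joint speeds; "tau": joint torques, N m; "tool_pos": TCP position; "tcp_rot": TCP orientation; "ft_force": force on the tool from outside, world axes, zero at the start; "ft_torque": the same for the moment, N m; "finger_gap": finger opening in m; "finger_force": force on a finger pad.
Only numpy, scipy, OpenCV 4.12 (cv2) and the standard library are available. Lean on these libraries where they do the work, as an engineer would, in place of code of your own. Each camera call takes 0.05 s, during which the arm holds its last target. There are 200 camera calls.

TASK

The stock camera over the bench needs to see how many idler tires are left. Press the lever of the bare tinned canister (the one with the black tire on its lid) all the way down and hold its lid raised there for about three seconds, then let go of the lever so the lid closes again. Keep the lid of the blue canister of screws shut.

Things in the scene. Friction and masses are not known exactly. Their poses are not given: they have to be found in the camera images.
- tire_lever: Lever on the bare tinned canister: flat steel arm 16 mm wide, level at rest, ending in an orange pad 46 x 50 x 10 mm. Origin: its pivot, 95 mm above the table, 60 mm in front of the canister's axis. x points along the lever from pad to canister, y across it, z up. Pressed, it tips 0.25 rad to a firm stop, taking 2 to 4 N at the pad, plus 1.5 N per 30 mm/s of speed; a spring returns it.
- tire_pad (a point): Centre of the top face of the lever's orange pad, the place to press straight down: 100 mm out from the pivot (own x = -100, z = +8 mm of the lever), about 103 mm above the table at rest, sinking 25 mm when fully pressed.
- tire_lid (a joint): Lid angle of the tinned canister, rad: 0 shut, 1.2 fully raised; 4.8 x the lever's angle. Canister 114 mm diameter, 118 mm high, fixed to the table; lid 120 mm diameter with a black tire ring on it, top 130 mm above the table. Hinged opposite the lever, it swings up and away from it, and falls shut in about a second once the lever is free.
- screw_lid (a joint): Lid angle of the other canister, rad: 0 shut, 1.2 fully raised. It holds screws: same size, same lever with an orange pad, but painted blue, with a small brass disc on the lid. To be left shut.

How it is judged:
By the outcome, as a careful person would: the job done as asked, in the order asked, and still so for the second after the job is handed in, with the robot touching nothing.
It also fails if it takes over 40 s, if anything falls off the work surface, if the arm or the gripper's body presses on something with over 40 N, if the wrist force passes 120 N, or if a joint passes its speed limit or range.

## Working session

There is one attempt and no reset: what is moved stays moved. The work goes in short steps, Python scripts to look and compute and a tool call to move; the robot and the scene stay as the last step left them, time stands still between calls to the robot, and variables do not carry over. Pictures are saved under pics/ and viewed, at most 10 in all, crops included, and the job is handed in when it is done.

Besides the shell and the picture viewer there is one more tool, called after ">>>" as name(argument=value, ...), one argument or row to a line, values as JSON. servo_tool: Moves the arm, as the interface text tells. Its arguments: {"type":"object","properties":{"rows":{"type":"array","items":{"type":"object","properties":{"travel":{"type":"array","items":{"type":"number"}},"turn":{"type":"array","items":{"type":"number"}},"gripper":{"type":"number"}}}},"newtons":{"type":"number"}},"required":["rows"]}

```bash
mkdir -p pics
cat > h.py <<'E'
import numpy as np, cv2
from scipy.spatial.transform import Rotation as R
from cell import manip
def rot(q): return R.from_quat([q[1],q[2],q[3],q[0]]).as_matrix()
def at_z(px,c,z):
    d=rot(c["orientation"])@np.array([(px[0]-c["cx"])/c["fx"],(px[1]-c["cy"])/c["fy"],1]); p=np.array(c["position"])
    return p+d*(z-p[2])/d[2]
E
python3 - <<'E'
from h import *
s=manip.read_state(); print(s["time_s"],s["tool_pos"],s["tcp_rot"])
ims=[]
for cam in("side","top"):
    im=manip.capture(cam); ims.append(im); c=manip.calibration(cam); print(cam,c["position"])
    for l,z in(("tire_pad",.103),("tire_lever",.095)):
        for m in manip.mark_of(l,cam): print(l,m["at"],round(m["confidence"],2),at_z(m["at"],c,z).round(3))
    for l in("tire_lid","screw_lid"):
        for m in manip.recognise(l,cam): print(l,m["at"],round(m["confidence"],2),at_z(m["at"],c,.125).round(3))
    cv2.imwrite(f"pics/{cam}0.png",im[:,:,::-1])
E
```

```text
0.0 [0.28085385 0.55746664 0.23014608] [-3.78374137e-04  2.31280046e-01  9.72886571e-01 -1.05723552e-03]
side [ 0.30839869 -0.62704168  0.6651417 ]
tire_pad [296.9, 320.5] 0.69 [ 0.469 -0.233  0.103]
tire_lever [352.1, 297.6] 0.84 [ 0.568 -0.226  0.095]
tire_lid [383.4, 277.2] 0.93 [ 0.619 -0.233  0.125]
screw_lid [288.5, 158.2] 0.6 [0.62  0.15  0.125]
top [ 0.54780401 -0.05446474  0.9445999 ]
tire_pad [412.0, 278.7] 0.77 [ 0.47  -0.224  0.103]
tire_lever [409.9, 231.7] 0.71 [ 0.575 -0.224  0.095]
tire_lid [411.1, 209.4] 0.55 [ 0.623 -0.222  0.125]
screw_lid [242.9, 209.7] 0.86 [0.624 0.155 0.125]
```

View pics/side0.png

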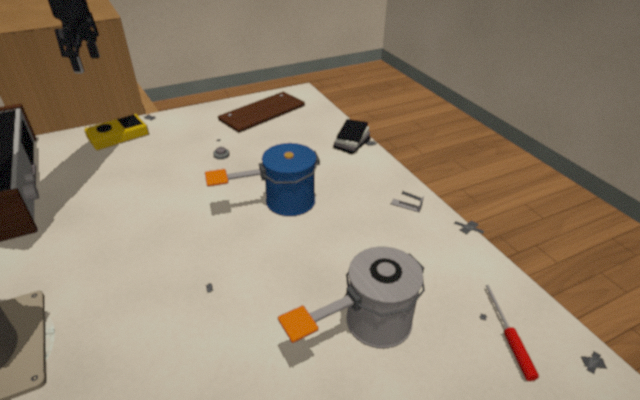

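View pics/top0.png

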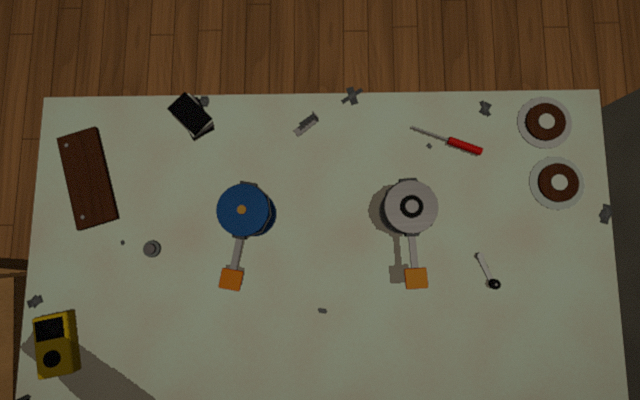

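The side picture shows the tinned canister at (385,290) with its pad at (298,323). In the top picture its lid is at (410,207) and its pad at (416,278). The blue one is well apart, at y≈+0.15. The pad is at about (0.470, -0.233), which agrees with the given 160 mm from the canister axis. I'll move above it with the fingers shut.

>>> servo_tool(
  rows=[
    {"travel": [-0.7,-0.827,0.06],"turn": [0,0,0],"gripper": 0},
    {"travel": [-0.7,-0.827,0.06],"turn": [0,0,0],"gripper": 0},
    {"travel": [-0.7,-0.827,0.06],"turn": [0,0,0],"gripper": 0},
    {"travel": [-0.7,-0.827,0.06],"turn": [0,0,0],"gripper": 0},
    {"travel": [-0.7,-0.827,0.06],"turn": [0,0,0],"gripper": 0},
    {"travel": [-0.7,-0.827,0.06],"turn": [0,0,0],"gripper": 0},
    {"travel": [-0.7,-0.827,0.06],"turn": [0,0,0],"gripper": 0},
    {"travel": [-0.7,-0.827,0.06],"turn": [0,0,0],"gripper": 0},
    {"travel": [-0.7,-0.827,0.06],"turn": [0,0,0],"gripper": 0},
    {"travel": [-0.7,-0.827,0.06],"turn": [0,0,0],"gripper": 0},
  ],
)

```text
time_s: 1.5
tool_pos: [0.3981, 0.0708, 0.2041]
tcp_rot: [0.001, 0.231, 0.973, 0.0]
ft_force: [1.6, -0.3, 0.3]
finger_gap: 0.0002
finger_force: 0.0
```

>>> servo_tool(
  rows=[
    {"travel": [-0.268,-0.319,0.027],"turn": [0,0,0],"gripper": 0},
    {"travel": [-0.268,-0.319,0.027],"turn": [0,0,0],"gripper": 0},
    {"travel": [-0.268,-0.319,0.027],"turn": [0,0,0],"gripper": 0},
    {"travel": [-0.268,-0.319,0.027],"turn": [0,0,0],"gripper": 0},
    {"travel": [-0.268,-0.319,0.027],"turn": [0,0,0],"gripper": 0},
    {"travel": [-0.268,-0.319,0.027],"turn": [0,0,0],"gripper": 0},
    {"travel": [-0.268,-0.319,0.027],"turn": [0,0,0],"gripper": 0},
    {"travel": [-0.268,-0.319,0.027],"turn": [0,0,0],"gripper": 0},
    {"travel": [-0.268,-0.319,0.027],"turn": [0,0,0],"gripper": 0},
  ],
)

```text
time_s: 2.4
tool_pos: [0.4691, -0.2305, 0.1832]
tcp_rot: [-0.001, 0.231, 0.973, 0.001]
ft_force: [0.8, 0.8, 0.4]
finger_gap: -0.0002
finger_force: 0.0
```

Run:
```python
from h import *
s=manip.read_state(); print(s["time_s"],s["tool_pos"],s["ft_force"],s["joint_pos"])
out=[]
for cam in("wrist","side"):
    c=manip.calibration(cam); im=manip.capture(cam); out.append(im)
    for m in manip.mark_of("tire_pad",cam): print(cam,m["at"],round(m["confidence"],2),at_z(m["at"],c,.103).round(4))
    for m in manip.trace("tire_lever",cam):print("trace",cam,m["at"],m["confidence"])
    hsv=cv2.cvtColor(im,cv2.COLOR_RGB2HSV); mk=cv2.inRange(hsv,(5,160,120),(22,255,255))
    n,_,st,ce=cv2.connectedComponentsWithStats(mk)
    for i in range(1,n):
        if st[i,4]>150: print("orange",cam,ce[i],st[i],at_z(ce[i],c,.103).round(4))
cv2.imwrite("pics/b.png",cv2.resize(np.vstack(out),(480,600))[:,:,::-1])
```

```text
2.4 [ 0.46908274 -0.23046051  0.18321223] [0.84743997 0.78527548 0.40538016] [-5.80730600e-01  1.28368895e-01 -3.14027644e-01  1.13001386e+00
  6.03996738e-04 -1.13967769e-01]
wrist [313.0, 215.4] 0.58 [ 0.4716 -0.2344  0.103 ]
trace wrist [324.0, 217.5] 0.92
orange wrist [305.43971631 226.5931657 ] [ 270  198   72   53 1551] [ 0.4769 -0.2433  0.103 ]
side [296.7, 323.6] 0.79 [ 0.4666 -0.2379  0.103 ]
orange side [215.99277978 177.14079422] [206 170  22  16 277] [0.4643 0.1794 0.103 ]
orange side [297.28418549 323.37693222] [278 306  40  36 841] [ 0.4676 -0.2379  0.103 ]
```

View pics/b.png

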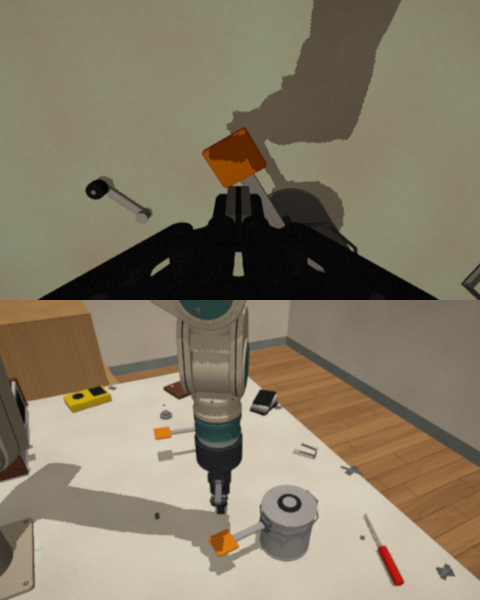

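The wrist picture shows the pad under the fingertips. Its full square is centred at about (313,211) in wrist pixels, which agrees with the mark. That puts the pad centre at about (0.470, -0.236). I'll go down to just above it, with a small correction.

>>> servo_tool(
  rows=[
    {"travel": [-0.0045,-0.006,0.04],"turn": [0,0,0],"gripper": 0},
    {"travel": [-0.0045,-0.006,0.07],"turn": [0,0,0],"gripper": 0},
    {"travel": [-0.0045,-0.006,0.09],"turn": [0,0,0],"gripper": 0},
    {"travel": [-0.0045,-0.006,0.096],"turn": [0,0,0],"gripper": 0},
    {"travel": [-0.0045,-0.006,0.096],"turn": [0,0,0],"gripper": 0},
  ],
)

```text
time_s: 3.2
tool_pos: [0.4702, -0.2362, 0.111]
tcp_rot: [-0.001, 0.231, 0.973, 0.0]
ft_force: [-0.6, -0.2, -0.3]
finger_gap: -0.0
finger_force: 0.0
```

>>> servo_tool(
  rows=[
    {"travel": [0,0,0.005],"turn": [0,0,0],"gripper": 0},
    {"travel": [0,0,0.01],"turn": [0,0,0],"gripper": 0},
    {"travel": [0,0,0.015],"turn": [0,0,0],"gripper": 0},
    {"travel": [0,0,0.02],"turn": [0,0,0],"gripper": 0},
    {"travel": [0,0,0.025],"turn": [0,0,0],"gripper": 0},
    {"travel": [0,0,0.03],"turn": [0,0,0],"gripper": 0},
    {"travel": [0,0,0.033],"turn": [0,0,0],"gripper": 0},
    {"travel": [0,0,0.033],"turn": [0,0,0],"gripper": 0},
  ],
)

```text
time_s: 4.0
tool_pos: [0.471, -0.2372, 0.0864]
tcp_rot: [0.0, 0.231, 0.973, -0.0]
ft_force: [0.1, -1.8, 1.6]
finger_gap: -0.0
finger_force: 1.0
```

Contact is light so far, at z 0.086. I'll continue down in small steps to the stop.

>>> servo_tool(
  rows=[
    {"travel": [0,0,0.003],"turn": [0,0,0],"gripper": 0},
    {"travel": [0,0,0.006],"turn": [0,0,0],"gripper": 0},
    {"travel": [0,0,0.008],"turn": [0,0,0],"gripper": 0},
    {"travel": [0,0,0.008],"turn": [0,0,0],"gripper": 0},
  ],
)

```text
time_s: 4.4
tool_pos: [0.4704, -0.2369, 0.0803]
tcp_rot: [-0.0, 0.231, 0.973, 0.0]
ft_force: [1.3, 0.1, 3.0]
finger_gap: -0.0
finger_force: 1.0
```

>>> servo_tool(
  rows=[
    {"travel": [0,0,0.002],"turn": [0,0,0],"gripper": 0},
    {"travel": [0,0,0.004],"turn": [0,0,0],"gripper": 0},
    {"travel": [0,0,0.004],"turn": [0,0,0],"gripper": 0},
  ],
)

```text
time_s: 4.7
tool_pos: [0.4707, -0.237, 0.0795]
tcp_rot: [0.0, 0.231, 0.973, -0.0]
ft_force: [-4.0, 1.9, 14.9]
finger_gap: 0.0003
finger_force: 7.7
```

The force has jumped to 15 N at z 0.0795, so the lever is at its stop. I'll hold, and take a picture partway.

>>> servo_tool(
  rows=[
    {"travel": [0,0,0],"turn": [0,0,0],"gripper": 0},
    {"travel": [0,0,0],"turn": [0,0,0],"gripper": 0},
    {"travel": [0,0,0],"turn": [0,0,0],"gripper": 0},
    {"travel": [0,0,0],"turn": [0,0,0],"gripper": 0},
    {"travel": [0,0,0],"turn": [0,0,0],"gripper": 0},
    {"travel": [0,0,0],"turn": [0,0,0],"gripper": 0},
    {"travel": [0,0,0],"turn": [0,0,0],"gripper": 0},
    {"travel": [0,0,0],"turn": [0,0,0],"gripper": 0},
    {"travel": [0,0,0],"turn": [0,0,0],"gripper": 0},
    {"travel": [0,0,0],"turn": [0,0,0],"gripper": 0},
  ],
)

```text
time_s: 5.7
tool_pos: [0.4707, -0.237, 0.0795]
tcp_rot: [0.0, 0.231, 0.973, -0.0]
ft_force: [-2.3, 2.0, 15.5]
finger_gap: 0.0001
finger_force: 7.7
```

Run:
```python
from h import *
cv2.imwrite("pics/c.png",manip.capture("side")[:,:,::-1]); s=manip.read_state(); print(s["time_s"],s["ft_force"])
```

```text
5.75 [-3.23978887  1.85652356 14.39150764]
```

View pics/c.png

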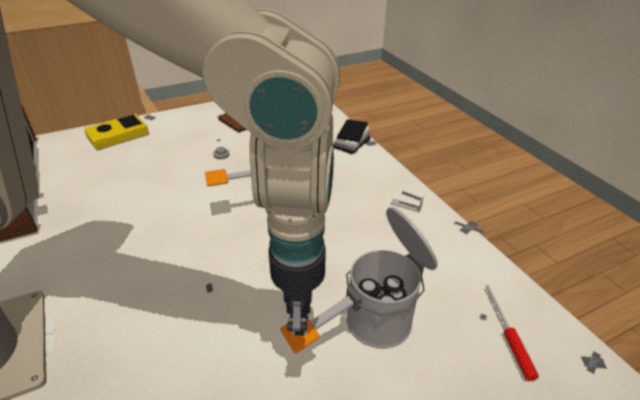

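The lid is fully raised at (412,238), the tires inside show at (383,288), and the fingers are on the pad at (298,330). I'll hold until about 7.7 s, then lift.

>>> servo_tool(
  rows=[
    {"travel": [0,0,0],"turn": [0,0,0],"gripper": 0},
    {"travel": [0,0,0],"turn": [0,0,0],"gripper": 0},
    {"travel": [0,0,0],"turn": [0,0,0],"gripper": 0},
    {"travel": [0,0,0],"turn": [0,0,0],"gripper": 0},
    {"travel": [0,0,0],"turn": [0,0,0],"gripper": 0},
    {"travel": [0,0,0],"turn": [0,0,0],"gripper": 0},
    {"travel": [0,0,0],"turn": [0,0,0],"gripper": 0},
    {"travel": [0,0,0],"turn": [0,0,0],"gripper": 0},
    {"travel": [0,0,0],"turn": [0,0,0],"gripper": 0},
    {"travel": [0,0,0],"turn": [0,0,0],"gripper": 0},
  ],
)

```text
time_s: 6.75
tool_pos: [0.4707, -0.237, 0.0795]
tcp_rot: [0.0, 0.231, 0.973, -0.0]
ft_force: [-3.2, 1.5, 14.4]
finger_gap: 0.0001
finger_force: 7.7
```

>>> servo_tool(
  rows=[
    {"travel": [0,0,0],"turn": [0,0,0],"gripper": 0},
    {"travel": [0,0,0],"turn": [0,0,0],"gripper": 0},
    {"travel": [0,0,0],"turn": [0,0,0],"gripper": 0},
    {"travel": [0,0,0],"turn": [0,0,0],"gripper": 0},
    {"travel": [0,0,-0.03],"turn": [0,0,0],"gripper": 0},
    {"travel": [0,0,-0.08],"turn": [0,0,0],"gripper": 0},
    {"travel": [0,0,-0.13],"turn": [0,0,0],"gripper": 0},
    {"travel": [0,0,-0.16],"turn": [0,0,0],"gripper": 0},
    {"travel": [0,0,-0.16],"turn": [0,0,0],"gripper": 0},
    {"travel": [0,0,-0.16],"turn": [0,0,0],"gripper": 0},
  ],
)

```text
time_s: 7.75
tool_pos: [0.4699, -0.2365, 0.197]
tcp_rot: [-0.001, 0.231, 0.973, 0.0]
ft_force: [-0.2, 0.3, -0.4]
finger_gap: -0.0001
finger_force: 0.0
```

>>> servo_tool(
  rows=[
    {"travel": [0,0,0],"turn": [0,0,0],"gripper": 0},
    {"travel": [0,0,0],"turn": [0,0,0],"gripper": 0},
    {"travel": [0,0,0],"turn": [0,0,0],"gripper": 0},
    {"travel": [0,0,0],"turn": [0,0,0],"gripper": 0},
    {"travel": [0,0,0],"turn": [0,0,0],"gripper": 0},
    {"travel": [0,0,0],"turn": [0,0,0],"gripper": 0},
    {"travel": [0,0,0],"turn": [0,0,0],"gripper": 0},
    {"travel": [0,0,0],"turn": [0,0,0],"gripper": 0},
    {"travel": [0,0,0],"turn": [0,0,0],"gripper": 0},
    {"travel": [0,0,0],"turn": [0,0,0],"gripper": 0},
  ],
)

```text
time_s: 8.75
tool_pos: [0.4707, -0.237, 0.1977]
tcp_rot: [0.0, 0.231, 0.973, -0.0]
ft_force: [-0.2, 0.1, 0.1]
finger_gap: -0.0
finger_force: 0.0
```

Run:
```python
from h import *
cv2.imwrite("pics/d.png",manip.capture("side")[:,:,::-1]); s=manip.read_state(); print(s["time_s"],s["ft_force"])
```

```text
8.8 [-1.50538445  0.02983417  0.49595497]
```

View pics/d.png

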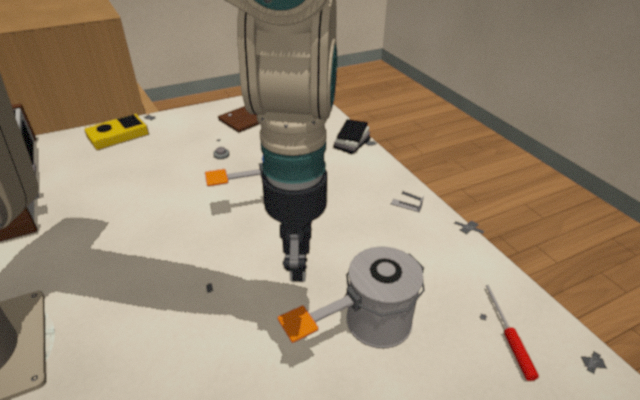

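The lid is shut again at (386,270) with the lever level, and the fingers are clear of it at (295,270). The blue canister's lever is level as before. The lid was up from about 4.4 s to 7.2 s. That is 2.7–2.8 s, slightly shorter than I meant but still about three seconds, so I won't press again.

```bash
python3 -c "
from cell import manip
print(manip.finish_job())"
```

```text
the job is handed in; nothing more can be done
None
```

I pressed the tinned canister's lever to its stop, held the lid fully raised for about 2.7–2.8 s (a touch under three), and let go; its lid is shut again, the blue canister was never touched, and the job is handed in.

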